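# Close the craft case: catch its falling lid on a finger and let it down softly

## Task

The lid of the wooden craft case stands open, about upright: nudge it from behind so that it tips over towards the case's front and falls, catch it on a finger while it is still well open, and lower it gently until it is fully shut, without letting it drop onto the rim. Only touch the lid, never pinch it between the fingers; leave the bottles and the bowl where they stand and finish with the hand clear of everything.

Things in the scene. Friction and masses are not known exactly. Their poses are not given: they have to be found in the camera images.
- case: open plywood box fixed to the table, 140 mm deep (its x), 150 mm wide (its y), 110 mm high, 6 mm walls, small jars inside; origin at the centre of its underside on the table; its x axis points from the front (brass latch plate, robot side) to the hinge side, z up. The hinge line runs along its y at x = +70 mm, z = 110 mm
- lid (a joint): the lid's opening angle in rad: 0 shut (level on the rim), 1.57 upright, at most 1.9; starts at 1.43 to 1.59. The lid (0.21 to 0.3 kg) balances at 1.51 and is held near there by hinge friction (0.025 N m); tipped forward to below about 1.41 to 1.36 it falls by itself, slowly at first, and left alone would hit the rim 1.5 to 3 s later at about 1.7 rad/s (damping 0.1 N m s/rad); beyond 1.61 it may sink back to 1.9
- lid_hinge (a point): point on the hinge line at mid-width of the lid, at the level of its underside, 110 mm above the table; its -x axis runs along the lid to the free edge, its y along the hinge, its z out of the lid's outer face. The lid is a light wooden plate, 172 mm from hinge line to free edge, 150 mm wide, 8 mm thick
- lid_edge (a point): middle of the lid's free edge, on the plate's underside (facing the robot when open). Shut, this edge overhangs the case's front wall by 32 mm, so a finger can carry it all the way down. A cork pad, 156 x 134 mm, 4 mm thick, is glued on the outer face (top when shut, far side when open), 8 mm in from the edges
- glue_bottle: loose white glue bottle with a red cap, 38 mm diameter, 130 mm high, origin at the centre of its base; bystander
- water_bottle: loose clear water bottle with a red cap and blue label, 62 mm diameter, 190 mm high, origin at the centre of its base; bystander
- glue_bowl: loose small blue bowl, 80 mm diameter, 40 mm high, origin at the centre of its base; bystander
There are look-alikes about, which are no part of the job. There is more than one size of the case; the job needs the smallest.

How it is judged:
On the way:
1. the lid, let fall, is caught and borne on the fingers while still open (between 0.15 and 1.1 rad, moving slower than 1 rad/s) (value of joint lid between 0.15 and 1.1 rad and velocity of joint lid above -1 rad/s and contact force between the fingers and lid_c0 above 0.15 N), for 0.3 s.
At the end, for the whole second after the job is handed in: the lid is fully shut (within 0.02 rad) and still; the bottles and the bowl stand upright within 30 mm of where they were (value of joint lid below 0.02 rad and velocity of joint lid between -0.05 and 0.05 rad/s and distance of each of glue_bottle, water_bottle, glue_bowl from where it was at the start of the episode below 0.03 m and angle between each of glue_bottle, water_bottle, glue_bowl's own z axis and vertical below 0.2 rad); the robot touches nothing.
It fails at once if the lid drops onto the rim: it closes the last 0.12 rad faster than 1.1 rad/s (value of joint lid below 0.12 rad and velocity of joint lid below -1.1 rad/s).
It fails at once if the lid is pinched: fingers press its cork pad and its wooden plate at the same time with more than 2 N each (contact force between the fingers and lid_c1 above 2 N and contact force between the fingers and lid_c0 above 2 N).
It fails at once if a bottle or the bowl is shifted more than 30 mm, lifted or knocked over (distance of any of glue_bottle, water_bottle, glue_bowl from where it was at the start of the episode above 0.03 m or angle between any of glue_bottle, water_bottle, glue_bowl's own z axis and vertical above 0.5 rad).
It also fails if it takes over 45 s, if anything falls off the work surface, if the arm or the gripper's body presses on something with over 40 N, if the wrist force passes 120 N, or if a joint passes its speed limit or range.

## Robot

A 6-joint arm with a two-finger parallel gripper is mounted at the origin on the work surface. World frame = base frame: x ahead of the robot, y to its left, z up, the work surface at z = 0. Lengths are in m, angles in rad, forces in N, time in s.
With the tool pointing down it reaches from about 0.375 to 0.975 m from the base axis. Payload 3.8 kg.
Tool frame: the origin (TCP) lies at the very end of the fingers, on their centre line; the grasp point (between the pads) lies 19 mm behind it; z points along the fingers, y is the line along which they close (so a half turn about z gives the same grasp; the last joint's range is limited). The gripper opens to 85 mm and grips with 20 to 120 N. Pads are 22 mm wide; open, the fingers measure 114 mm over their backs; the gripper's body (76 mm by 85 mm) begins 54 mm behind the grasp point. The pads swing forward as they close: fully open they stand 13 mm farther back than shut.
Start: joints at [1.203, 0.264, 1.604, -0, 1.274, -0.037], TCP at [0.219, 0.638, 0.231] pointing down, gripper open.
Joint ranges: [-2.63, 2.63], [-0.94, 2.18], [0.31, 2.57], [-1.31, 4.45], [0, 2.66], [-2.55, 2.55]. Speed limits (rad/s): [2.57, 2.57, 3.14, 3.14, 3.14, 3.14].

## Interface

Orientations are given as [roll, pitch, yaw] about the fixed x, y, z axes, in that order (R = Rz(yaw) Ry(pitch) Rx(roll)).
In Python, from cell import arm, grab_frame, spot_in, pinpoint gives the robot as it stands. The module is installed in compiled form; this text tells all that it offers.
- The arm moves only by the tool play_rows, never from a script. Its arguments are lists of equal length, an entry for each row: "rotation": the turn, a rotation vector about the tool's x, y, z each as a share of 0.15 rad, from -1 to 1, a list of three; "xyz": the shift along the tool's x, y, z each as a share of 0.03 m, from -1 to 1, a list of three; "claw": the gripper's target within -1 to 1 (shut at 1, half-way at 0, fully open at -1). A call has 1 to 8 rows; each row shifts and turns the commanded pose from where the row before left it, along the tool's axes as they then stand; what a row does not reach is not made up. A row lasts 1/10 s, in which the tool goes at most 50 mm and 8.59 degrees, less where a joint would pass 70% of its speed; a pose out of reach is approached as far as the arm can. A call with a number of a shift or a turn outside -1 to 1 is refused whole. A call with a gripper value outside its range is refused whole. The fingers move at their own pace and stop on an object; "force" is the grip in N (left out, the last holds). Time passes only in rows, so rows that do not move let the fingers close. It gives the time, the measured TCP pose, the force, the opening and the grip force at its end, in the units of the state.
- arm.sense(): the state, without advancing time (a new reading comes with each control period).
- grab_frame(name): name is "scene" or "side" or "wrist"; returns a dict with "frame" (400x640x3 uint8, red, green, blue), "vertical_fov" (degrees; the focal length in pixels is half the picture's height over the tangent of half this angle, whatever the lens; pixels are square), "cx", "cy" (the principal point, pixels), "world_to_cam" (4x4, takes a point from world to camera coordinates); the wrist camera has in their place "tool_from_camera" (4x4, takes a point from camera to tool coordinates, whose origin is the TCP and whose axes are the flange's). Camera axes: x right, y down, z forward; pixel columns grow to the right and rows downward; lengths in m; the calibration is good to about 2 mm. A picture is of the moment at which its call begins: read the wrist's pose just before it. There is no depth.
- arm.job_done(): hands the job in; it is judged then, once.
Trained networks look in the newest picture that a camera, given by its name, has taken for a name from the list of things; names that differ only in an ending like _2 or _b are one class to them, and where a whole thing is asked for, a point or a joint stands for the part that bears it (a point fixed in the world has none). Each returns a list of dicts, best first, with "p" (0 to 1); they miss things now and then, are a little off and sometimes report something else, mostly with a low value. They report only what shows in the picture. A call takes as long as a camera call. They do not tell look-alikes from the thing itself.
- spot_in(camera, query): "position" ([x, y, z] in m, in the coordinates of the camera as it stood for that picture, good to about 4 mm: the middle of the surface that is visible of it).
- pinpoint(camera, query): "position" ([x, y, z] in m, in the coordinates of the camera as it stood for that picture, good to about 4 mm: a listed point, or the origin of a listed thing).
The state is a dict: "clock": time; "joints": joint angles; "joint_vel": joint speeds; "tau": joint torques, N m; "eef_pos": TCP position; "orientation": TCP orientation; "contact_force": force on the tool from outside, world axes, zero at the start; "moment": the same for the moment, N m; "finger_gap": finger opening in m; "finger_force": force on a finger pad.
Only numpy, scipy, OpenCV 4.12 (cv2) and the standard library are available. Lean on these libraries where they do the work, as an engineer would, in place of code of your own. Each camera call takes 0.05 s, during which the arm holds its last target. There are 200 camera calls.

## Working session

There is one attempt and no reset: what is moved stays moved. The work goes in short steps, Python scripts to look and compute and a tool call to move; the robot and the scene stay as the last step left them, time stands still between calls to the robot, and variables do not carry over. Pictures are saved under pics/ and viewed, at most 10 in all, crops included, and the job is handed in when it is done.

Besides the shell and the picture viewer there is one more tool, called after ">>>" as a command line: name --argument value ..., lists and objects as JSON in quotes. play_rows: Moves the arm, as the interface text tells. Shift numbers are shares of 0.03 m and turn numbers shares of 0.15 rad, none past 1 either way. Its arguments: {"type":"object","properties":{"rotation":{"type":"array"},"xyz":{"type":"array"},"claw":{"type":"array"},"force":{"type":"number"}},"required":["rotation","xyz","claw"]}

```bash
mkdir -p pics; cat > h.py <<'E'
import numpy as np, cv2
from scipy.spatial.transform import Rotation as R
from cell import arm, grab_frame, spot_in, pinpoint
def tcp(s=None):
    s=s or arm.sense(); T=np.eye(4); T[:3,:3]=R.from_euler('xyz',s['orientation']).as_matrix(); T[:3,3]=s['eef_pos']; return T
def shot(n,fn=None):
    T=tcp(); f=grab_frame(n)
    C=T@f['tool_from_camera'] if n=='wrist' else np.linalg.inv(f['world_to_cam'])
    if fn: cv2.imwrite('pics/'+fn,f['frame'][:,:,::-1])
    return f,C
def foc(f): return 200/np.tan(np.radians(f['vertical_fov'])/2)
def w(C,p): return (C@np.r_[p,1])[:3].round(4)
def px(f,C,P):
    q=np.linalg.inv(C)@np.r_[P,1]; k=foc(f); return [round(f['cx']+k*q[0]/q[2]),round(f['cy']+k*q[1]/q[2])]
E
python3 - <<'E'
from h import *
for n in ['scene','side']:
    f,C=shot(n,n+'0.png'); print(n,C[:3,3].round(3),f['vertical_fov'])
    for q in ['case','lid_hinge','lid_edge','glue_bottle','water_bottle','glue_bowl']:
        for d in pinpoint(n,q): print(q,round(d['p'],2),w(C,d['position']),px(f,C,w(C,d['position'])))
print(arm.sense())
E
```

```text
scene [0.558 0.382 1.059] 50.516620644323865
case 0.84 [ 0.2932 -0.2082 -0.0015] [410, 119]
case 0.71 [ 0.6308  0.0174 -0.0024] [293, 201]
case 0.33 [ 0.7005  0.1823 -0.0012] [267, 264]
lid_hinge 0.76 [0.3944 0.182  0.1446] [397, 245]
lid_hinge 0.74 [ 0.3847 -0.2095  0.1417] [384, 92]
lid_edge 0.97 [0.7002 0.03   0.2831] [247, 163]
lid_edge 0.91 [ 0.1555 -0.2108  0.1496] [476, 85]
lid_edge 0.6 [0.1721 0.2031 0.1411] [498, 249]
lid_edge 0.48 [0.541  0.1796 0.0034] [330, 259]
glue_bottle 0.62 [ 6.183e-01 -1.460e-01 -6.000e-04] [296, 145]
glue_bottle 0.31 [ 0.6991  0.1814 -0.0021] [267, 264]
glue_bowl 0.72 [ 0.5399  0.1825 -0.0024] [331, 261]
side [ 0.411 -0.194  0.949] 53.03916984458799
case 0.84 [ 0.2832 -0.2131 -0.0037] [268, 358]
case 0.74 [ 0.6284  0.0243 -0.0018] [370, 208]
lid_hinge 0.87 [ 0.3806 -0.2092  0.142 ] [307, 342]
lid_hinge 0.85 [0.6971 0.0247 0.106 ] [404, 183]
lid_hinge 0.81 [0.3924 0.1855 0.1426] [249, 160]
lid_edge 0.94 [0.6977 0.0257 0.2853] [424, 149]
lid_edge 0.91 [0.1691 0.2026 0.1443] [147, 188]
lid_edge 0.58 [ 0.1586 -0.2103  0.1443] [194, 388]
glue_bottle 0.7
[... 153 characters left out ...]
: 0.7, 'joints': array([ 1.20308234e+00,  2.63840198e-01,  1.60395703e+00,  9.41181022e-06,
        1.27369877e+00, -3.68878391e-02]), 'joint_vel': array([-5.52113773e-05, -1.56735237e-03, -1.44468692e-04,  1.35940420e-03,
       -6.26969003e-04,  6.01887453e-04]), 'tau': array([-1.04151728e-03, -5.14828384e+01, -3.67612588e+01,  2.40515686e-05,
        4.76825298e-04, -1.65570619e-06]), 'eef_pos': array([0.21925428, 0.6384182 , 0.23134331]), 'orientation': array([ 3.14149573e+00, -5.42888669e-06,  2.81076375e+00]), 'contact_force': array([ 0.0779614 , -0.65102458, -0.39339672]), 'moment': array([-0.05497281, -0.02288656, -0.04377262]), 'finger_force': 0.0, 'finger_gap': 0.08524159144649211}
```

View pics/scene0.png

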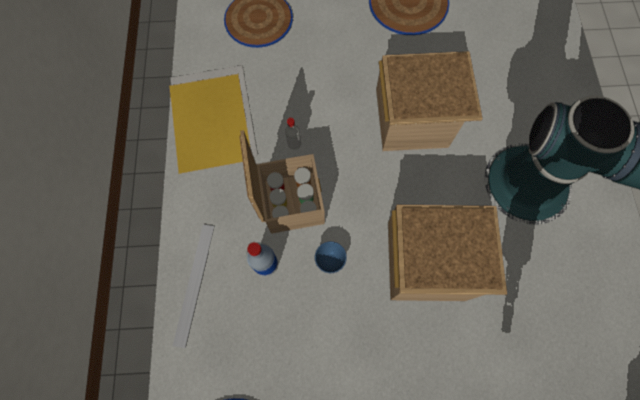

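View pics/side0.png

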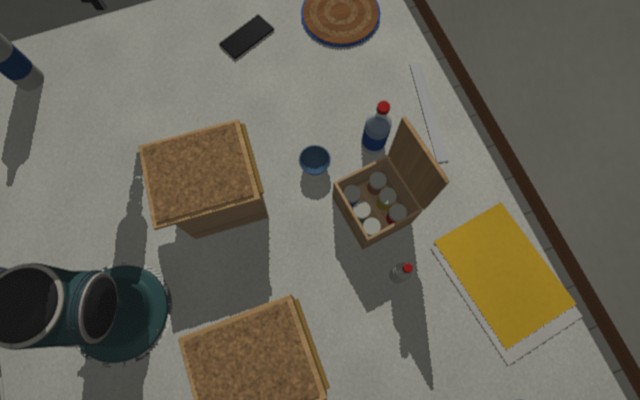

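The scene picture shows three cases. Two are large and shut, at scene (430,85) and (447,250), and are look-alikes. The small open one is at (293,195), with its lid standing near x=250, the glue bottle at (292,132), the water bottle at (262,260) and the bowl at (331,257). I choose the small open one, since it is the smallest and its lid is upright, and check it in a close crop.

```bash
python3 - <<'E'
import cv2
a=cv2.imread('pics/scene0.png')[115:245,225:345]; cv2.imwrite('pics/crop.png',cv2.resize(a,None,fx=4.5,fy=4.5,interpolation=cv2.INTER_CUBIC))
E
```

```text
(no output)
```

View pics/crop.png

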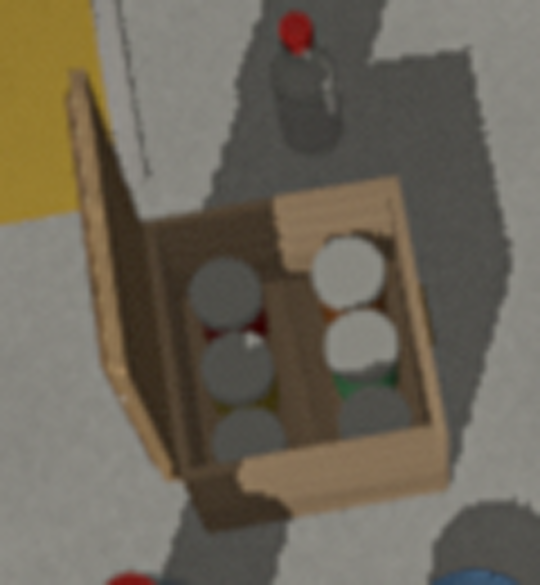

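The crop confirms it: the case has jars inside, an upright lid (edge corners at crop (80,72) and (115,365)) and front rim corners at (398,180) and (445,430). I'll fit pose and yaw from these, and check against the networks' points.

```bash
python3 - <<'E'
from h import *
from scipy.optimize import least_squares
f,C=shot('scene'); fs,Cs=shot('side')
def P(v,p):
    x,y,a=v; c,s=np.cos(a),np.sin(a); return np.array([x+c*p[0]-s*p[1],y+s*p[0]+c*p[1],p[2]])
obs=[((398,180),(-.07,-.075,.11)),((446,430),(-.07,.075,.11)),((449,487),(-.07,.075,0))]
def lid(t,y,zo): # underside edge
    L=.172; return (.07-L*np.cos(t)+zo*np.sin(t),y,.11+L*np.sin(t)+zo*np.cos(t))
def res(u):
    r=[]
    for (a,b),p in obs:
        r+=list(np.array(px2(P(u[:3],p)))-[225+a/4.5,115+b/4.5])
    for (a,b),y,zo in [((70,75),-.075,.008),((88,75),-.075,.0),((125,360),.075,0)]:
        r+=list(np.array(px2(P(u[:3],lid(u[3],y,zo))))-[225+a/4.5,115+b/4.5])
    return r
def px2(Q):
    q=np.linalg.inv(C)@np.r_[Q,1]; k=foc(f); return f['cx']+k*q[0]/q[2],f['cy']+k*q[1]/q[2]
s=least_squares(res,[.63,.02,.1,1.5]); print(s.x,np.round(s.fun,1))
print('hinge',P(s.x[:3],(.07,0,.11)),'edge',P(s.x[:3],lid(s.x[3],0,0)))
for n,cc in (('scene',C),('side',Cs)):
    for q in ['case','lid_hinge','lid_edge','glue_bottle','water_bottle','glue_bowl']:
        for d in pinpoint(n,q): 
            p=w(cc,d['position'])
            if d['p']>.4 and p[0]>.45: print(n,q,round(d['p'],2),p)
E
```

```text
[0.62891126 0.02030359 0.1318165  1.56192741] [-0.2 -1.   0.3  0.7 -0.   0.7 -0.4 -1.3 -0.5 -2.   0.8  2.6]
hinge [0.69830399 0.02950404 0.11      ] edge [0.69679179 0.02930355 0.28199324]
scene case 0.64 [ 0.6307  0.0179 -0.0016]
scene lid_hinge 0.71 [0.701  0.0251 0.1077]
scene lid_edge 0.68 [0.6977 0.0289 0.2813]
scene glue_bottle 0.8 [ 0.6231 -0.1451  0.0028]
scene water_bottle 0.59 [6.994e-01 1.818e-01 2.000e-04]
scene glue_bowl 0.9 [5.393e-01 1.806e-01 3.000e-04]
side case 0.79 [ 0.6285  0.0263 -0.0035]
side lid_edge 0.7 [0.6958 0.0272 0.2837]
side glue_bottle 0.95 [ 0.6206 -0.1514  0.0027]
side water_bottle 0.55 [0.6984 0.1832 0.001 ]
side glue_bowl 0.84 [ 0.5433  0.18   -0.0044]
```

```bash
cat >> h.py <<'E'
def rows(target,rpy_or_R,n,T=None):
    T=tcp() if T is None else T
    Rt=rpy_or_R; rv=R.from_matrix(T[:3,:3].T@Rt).as_rotvec()/n; st=(np.array(target)-T[:3,3])/n
    xs=[]; Rc=T[:3,:3].copy()
    for i in range(n):
        xs.append((Rc.T@st/.03).round(2).tolist()); Rc=Rc@R.from_rotvec(rv).as_matrix()
    return (rv/.15).round(2).tolist(), xs
def hand(p,yaw=.12):  # p: tilt from straight down towards +case x
    c,s=np.cos(yaw),np.sin(yaw); e=np.array([c,s,0]); z=np.array([0,0,1.])
    a=np.sin(p)*e-np.cos(p)*z; b=np.cos(p)*e+np.sin(p)*z
    return np.column_stack([np.cross(b,a),b,a])
E
python3 - <<'E'
from h import *
r,x=rows((.703,.03,.38),hand(0),28); print(r); print(x)
E
```

```text
[-0.0, 0.0, 0.27]
[[-0.78, -0.5, -0.18], [-0.8, -0.47, -0.18], [-0.82, -0.43, -0.18], [-0.83, -0.4, -0.18], [-0.85, -0.37, -0.18], [-0.86, -0.33, -0.18], [-0.88, -0.3, -0.18], [-0.89, -0.26, -0.18], [-0.9, -0.23, -0.18], [-0.91, -0.19, -0.18], [-0.91, -0.15, -0.18], [-0.92, -0.12, -0.18], [-0.92, -0.08, -0.18], [-0.92, -0.04, -0.18], [-0.93, -0.01, -0.18], [-0.92, 0.03, -0.18], [-0.92, 0.07, -0.18], [-0.92, 0.1, -0.18], [-0.91, 0.14, -0.18], [-0.91, 0.18, -0.18], [-0.9, 0.21, -0.18], [-0.89, 0.25, -0.18], [-0.88, 0.28, -0.18], [-0.87, 0.32, -0.18], [-0.86, 0.35, -0.18], [-0.84, 0.39, -0.18], [-0.82, 0.42, -0.18], [-0.81, 0.45, -0.18]]
```

>>> play_rows --rotation '[[0,0,0.27],[0,0,0.27],[0,0,0.27],[0,0,0.27],[0,0,0.27],[0,0,0.27],[0,0,0.27],[0,0,0.27]]' --xyz '[[-0.78,-0.5,-0.4],[-0.8,-0.47,-0.4],[-0.82,-0.43,-0.4],[-0.83,-0.4,-0.4],[-0.85,-0.37,-0.4],[-0.86,-0.33,-0.4],[-0.88,-0.3,-0.4],[-0.89,-0.26,-0.4]]' --claw '[-1,-1,-1,-1,-1,-1,-1,-1]'

```text
clock: 2.2
eef_pos: [0.3579, 0.4633, 0.3279]
orientation: [3.141, 0.0, 2.485]
contact_force: [-0.4, 0.5, 0.3]
finger_gap: 0.0857
finger_force: 0.0
```

>>> play_rows --rotation '[[0,0,0.27],[0,0,0.27],[0,0,0.27],[0,0,0.27],[0,0,0.27],[0,0,0.27],[0,0,0.27],[0,0,0.27]]' --xyz '[[-0.9,-0.23,-0.3],[-0.91,-0.19,-0.3],[-0.91,-0.15,-0.3],[-0.92,-0.12,-0.3],[-0.92,-0.08,-0.2],[-0.92,-0.04,-0.2],[-0.93,0,-0.1],[-0.92,0.03,0]]' --claw '[-1,-1,-1,-1,-1,-1,-1,-1]'

```text
clock: 3.0
eef_pos: [0.4958, 0.2891, 0.3793]
orientation: [3.14, 0.0, 2.161]
contact_force: [-0.3, 0.6, 0.1]
finger_gap: 0.0853
finger_force: 0.0
```

```bash
python3 - <<'E'
from h import *
s=arm.sense(); print(s['clock'],s['joints'].round(3),s['eef_pos'],s['orientation'])
r,x=rows((.703,.03,.37),hand(0),13); print(r); print(x)
E
```

```text
3.0 [ 0.485  0.015  1.618 -0.     1.507 -0.106] [0.495806   0.28912948 0.37928709] [3.13988455e+00 2.04486937e-04 2.16112280e+00]
[0.0, -0.0, 0.24]
[[-0.85, 0.07, 0.02], [-0.84, 0.1, 0.02], [-0.84, 0.13, 0.02], [-0.83, 0.16, 0.02], [-0.83, 0.19, 0.02], [-0.82, 0.22, 0.02], [-0.81, 0.25, 0.02], [-0.8, 0.28, 0.02], [-0.79, 0.31, 0.02], [-0.78, 0.34, 0.02], [-0.77, 0.37, 0.02], [-0.75, 0.39, 0.02], [-0.74, 0.42, 0.02]]
```

>>> play_rows --rotation '[[0,0,0.24],[0,0,0.24],[0,0,0.24],[0,0,0.24],[0,0,0.24],[0,0,0.24],[0,0,0.24],[0,0,0.24]]' --xyz '[[-0.85,0.07,0],[-0.84,0.1,0],[-0.84,0.13,0],[-0.83,0.16,0],[-0.83,0.19,0],[-0.82,0.22,0],[-0.81,0.25,0],[-0.8,0.28,0]]' --claw '[-1,-1,-1,-1,-1,-1,-1,-1]'

```text
clock: 3.8
eef_pos: [0.6227, 0.13, 0.3783]
orientation: [3.141, -0.0, 1.873]
contact_force: [0.1, 0.1, 0.1]
finger_gap: 0.0854
finger_force: 0.0
```

>>> play_rows --rotation '[[0,0,0.24],[0,0,0.24],[0,0,0.24],[0,0,0.24],[0,0,0],[0,0,0]]' --xyz '[[-0.79,0.31,0],[-0.78,0.34,0],[-0.77,0.37,0],[-0.75,0.39,0],[0,0,0],[0,0,0]]' --claw '[-1,-1,-1,-1,-1,-1]'

```text
clock: 4.4
eef_pos: [0.6861, 0.0512, 0.3778]
orientation: [-3.141, -0.001, 1.73]
contact_force: [-0.2, -0.0, 0.3]
finger_gap: 0.0851
finger_force: 0.0
```

```bash
python3 - <<'E'
from h import *
s=arm.sense(); print(s['clock'],s['joints'].round(3),s['eef_pos'],s['orientation'],s['contact_force'])
f,C=shot('wrist','wrist1.png')
for q in ['lid_edge','lid_hinge','case']:
    for d in pinpoint('wrist',q): print(q,round(d['p'],2),w(C,d['position']))
print(C[:3,3])
r,x=rows((.703,.03,.24),hand(0),6); print(r); print(x)
# fit simple kinematics
J=np.array([[.264,1.604,1.274],[.015,1.618,1.507],s['joints'][[1,2,4]]])
r=[np.hypot(.21925,.63842),np.hypot(.4958,.28913),np.hypot(*s['eef_pos'][:2])]; z=[.23134,.37929,s['eef_pos'][2]]
A=[];B=[]
for j,rr,zz in zip(J,r,z):
    a,b=j[0],j[0]+j[1]; A+=[[np.sin(a),np.sin(b),np.cos(b),1,0],[np.cos(a),np.cos(b),-np.sin(b),0,1]]; B+=[rr,zz]
print(np.linalg.lstsq(np.array(A),np.array(B),rcond=None))
E
```

```text
4.4 [ 3.800e-02  2.410e-01  1.369e+00  1.000e-03  1.533e+00 -1.210e-01] [0.68607301 0.0511857  0.37782753] [-3.14067881e+00 -6.41740514e-04  1.73017079e+00] [-0.21536839 -0.04623108  0.29755071]
lid_hinge 0.76 [0.6971 0.0311 0.1162]
lid_hinge 0.74 [0.3963 0.1832 0.1447]
lid_hinge 0.68 [ 0.382  -0.2115  0.1457]
case 0.74 [0.2983 0.1984 0.001 ]
case 0.68 [ 0.2878 -0.2084  0.0013]
case 0.62 [0.6255 0.0197 0.002 ]
[0.67234093 0.134779   0.52086957]
[0.0, -0.0, 0.05]
[[-0.14, 0.08, 0.77], [-0.14, 0.08, 0.77], [-0.14, 0.08, 0.77], [-0.14, 0.08, 0.77], [-0.14, 0.08, 0.77], [-0.14, 0.08, 0.77]]
(array([ 5.07086503e-01,  5.65478847e-01, -2.29467155e-04,  1.94247903e-03,
       -9.27996822e-02]), array([5.15690074e-10]), np.int32(5), array([2.99345761, 2.4453285 , 0.14436096, 0.14271842, 0.13554129]))
```

View pics/wrist1.png

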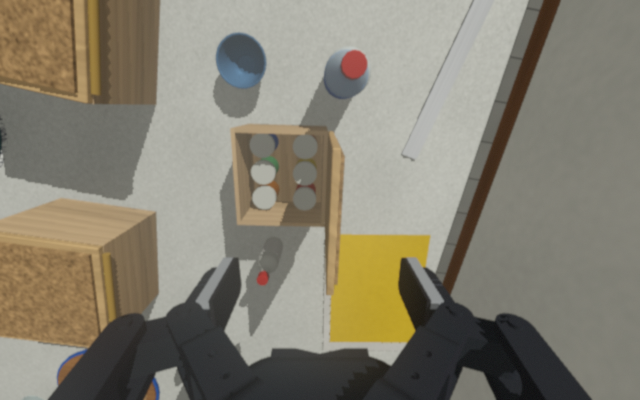

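The wrist picture shows the lid (edge at columns 328–342) midway between the open fingers, at 220 and 415, and the hand parallel to the case. I go down to straddle it.

>>> play_rows --rotation '[[0,0,0.04],[0,0,0.04],[0,0,0.04],[0,0,0.04],[0,0,0.04],[0,0,0],[0,0,0]]' --xyz '[[-0.24,0.14,0.5],[-0.24,0.14,0.9],[-0.24,0.14,0.9],[-0.12,0.06,0.9],[0,0,0.8],[0,0,0.5],[0,0,0]]' --claw '[-1,-1,-1,-1,-1,-1,-1]'

```text
clock: 5.3
eef_pos: [0.7021, 0.0288, 0.239]
orientation: [-3.135, -0.001, 1.701]
contact_force: [-0.4, 0.1, -0.1]
finger_gap: 0.0853
finger_force: 0.0
```

```bash
python3 - <<'E'
from h import *
f,C=shot('side','side2.png')
a=cv2.imread('pics/side2.png')[60:260,280:520]; cv2.imwrite('pics/side2c.png',cv2.resize(a,None,fx=3,fy=3))
s=arm.sense(); print(s['clock'],s['joints'].round(3),s['eef_pos'],s['orientation'],s['contact_force'])
E
```

```text
5.35 [ 0.006  0.314  1.521 -0.     1.309 -0.125] [0.70323723 0.02885902 0.2414832 ] [-3.13856299e+00 -3.22882779e-04  1.70115481e+00] [ 0.13759807 -0.07183967  0.13733212]
```

View pics/side2c.png

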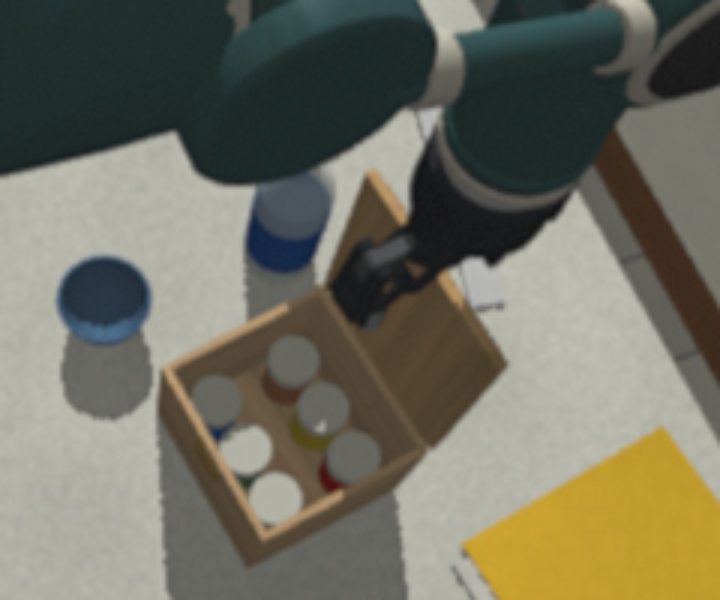

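The side crop shows the fingers straddling the lid at mid-width (about (385,270)), touching nothing else. I narrow the gap to about 55 mm so the fall is short, then nudge from behind.

>>> play_rows --rotation '[[0,0,0],[0,0,0],[0,0,0],[0,0,0],[0,0,0],[0,0,0],[0,0,0],[0,0,0]]' --xyz '[[0,0,0],[0,0,0],[0,0,0],[0,0,0],[0,-0.1,0],[0,-0.2,0],[0,-0.2,0],[0,-0.2,0]]' --claw '[-0.3,-0.3,-0.3,-0.3,-0.3,-0.3,-0.3,-0.3]' --force 20

```text
clock: 6.15
eef_pos: [0.6826, 0.0259, 0.2432]
orientation: [-3.141, -0.0, 1.701]
contact_force: [-0.0, -0.1, 1.4]
finger_gap: 0.0557
finger_force: 1.2
```

>>> play_rows --rotation '[[0,0,0],[0,0,0],[0,0,0],[0,0,0],[0,0,0]]' --xyz '[[0,-0.2,0],[0,-0.2,0],[0,-0.2,0],[0,0,0],[0,0,0]]' --claw '[-0.3,-0.3,-0.3,-0.3,-0.3]'

```text
clock: 6.65
eef_pos: [0.6653, 0.0237, 0.2433]
orientation: [-3.142, -0.0, 1.701]
contact_force: [-0.3, 1.0, 0.2]
finger_gap: 0.0558
finger_force: 0.0
```

```bash
cat > lid.py <<'E'
from h import *
H=np.array([.698,.029,.11]); e=np.array([np.cos(.125),np.sin(.125),0])
s=arm.sense(); print(s['clock'],s['eef_pos'].round(4),s['orientation'].round(3),s['contact_force'].round(2),s['finger_gap'].round(4))
d=s['eef_pos']-H; print('tcp rel hinge',(d@e).round(4),d[2].round(4))
for n in ['scene','side']:
    f,C=shot(n)
    for q in pinpoint(n,'lid_edge'):
        p=np.array(w(C,q['position'])); 
        if q['p']>.2 and np.linalg.norm(p-H)<.22 and p[0]>.45: v=p-H; print(n,round(q['p'],2),p,'t',np.arctan2(v[2],-v@e).round(3),np.linalg.norm(v).round(3))
E
python3 lid.py
```

```text
Traceback (most recent call last):
  File "lid.py", line 3, in <module>
    s=arm.sense(); print(s['clock'],s['eef_pos'].round(4),s['orientation'].round(3),s['contact_force'].round(2),s['finger_gap'].round(4))
                                                                                                                ^^^^^^^^^^^^^^^^^^^^^
AttributeError: 'float' object has no attribute 'round'
```

```bash
sed -i "s/s\['finger_gap'\].round(4)/s['finger_gap'],s['finger_force']/" lid.py; python3 lid.py
```

```text
6.65 [0.6653 0.0237 0.2433] [-3.142 -0.     1.701] [-0.26  1.    0.16] 0.05578203423604184 0.0
tcp rel hinge -0.0331 0.1333
scene 0.77 [0.6748 0.0267 0.2802] t 1.435 0.172
side 0.59 [0.6757 0.0205 0.2778] t 1.433 0.169
```

>>> play_rows --rotation '[[0,0,0],[0,0,0],[0,0,0],[0,0,0],[0,0,0]]' --xyz '[[0,-0.15,0],[0,-0.15,0],[0,-0.15,0],[0,0,0],[0,0,0]]' --claw '[-0.3,-0.3,-0.3,-0.3,-0.3]'

```text
clock: 7.35
eef_pos: [0.652, 0.0219, 0.2435]
orientation: [3.141, 0.0, 1.701]
contact_force: [-0.3, -0.5, 0.7]
finger_gap: 0.0555
finger_force: 0.0
```

```bash
python3 lid.py
```

```text
7.35 [0.652  0.0219 0.2435] [3.141 0.    1.701] [-0.26 -0.53  0.71] 0.05548527760632061 0.0
tcp rel hinge -0.0466 0.1335
scene 0.75 [0.6507 0.0234 0.2765] t 1.292 0.173
side 0.73 [0.6485 0.0184 0.2736] t 1.272 0.171
```

>>> play_rows --rotation '[[0,0,0],[0,0,0],[0,0,0],[0,0,0],[0,0,0]]' --xyz '[[0,-0.1,0.2],[0,-0.1,0.15],[0,0,0],[0,0,0],[0,0,0]]' --claw '[-0.3,-0.3,-0.3,-0.3,-0.3]'

```text
clock: 8.05
eef_pos: [0.646, 0.0212, 0.2326]
orientation: [-3.141, -0.0, 1.701]
contact_force: [0.1, -0.4, -0.8]
finger_gap: 0.0553
finger_force: 0.3
```

```bash
python3 lid.py
```

```text
8.05 [0.646  0.0212 0.2326] [-3.141 -0.     1.701] [ 0.1  -0.41 -0.81] 0.05534601101239591 0.29002642957493663
tcp rel hinge -0.0526 0.1226
scene 0.74 [0.6186 0.0197 0.2614] t 1.085 0.171
side 0.92 [0.6208 0.0164 0.264 ] t 1.101 0.173
```

The lid is caught, with its edge on the front finger face; geometry gives t≈1.09, which agrees with vision. Next I plan the lowering arc.

```bash
cat > arc.py <<'E'
import sys
from h import *
H=np.array([.698,.029,.11]); YAW=.13; e=np.array([np.cos(YAW),np.sin(YAW),0]); zz=np.array([0,0,1.])
def pose(t,p,s=.021,g=.055,o=.008):
    Rm=hand(p,YAW); E=H-.172*np.cos(t)*e+.172*np.sin(t)*zz
    return E+(s+o)*Rm[:,2]+g/2*Rm[:,1],Rm
def seg(t0,t1,n,pf,T=None,s=.021,p0=None,p1=None):
    T=tcp() if T is None else T.copy(); rr=[];xx=[]
    lat=None
    for i in range(1,n+1):
        t=t0+(t1-t0)*i/n; p=pf(t)
        P,Rm=pose(t,p,s)
        h=np.array([-e[1],e[0],0])
        if lat is None: lat=(T[:3,3]-P)@h
        P=P+lat*h
        rr.append((R.from_matrix(T[:3,:3].T@Rm).as_rotvec()/.15).round(2).tolist()); xx.append((T[:3,:3].T@(P-T[:3,3])/.03).round(2).tolist())
        T[:3,3]=P;T[:3,:3]=Rm
    print(rr);print(xx);print(T[:3,3])
    return T
pf=lambda t:.75*(1.09-t)/1.09
E
python3 - <<'E'
from arc import *
print(pose(1.087,0)[0])
seg(1.087,.85,8,pf)
E
```

```text
[0.64593842 0.02219361 0.2332605 ]
[[-0.15, 0.0, 0.0], [-0.14, -0.0, -0.0], [-0.14, 0.0, 0.0], [-0.14, 0.0, -0.0], [-0.14, -0.0, 0.0], [-0.14, 0.0, -0.0], [-0.14, -0.0, 0.0], [-0.14, -0.0, 0.0]]
[[0.0, -0.13, 0.05], [-0.0, -0.13, 0.06], [0.0, -0.13, 0.06], [-0.0, -0.13, 0.07], [-0.0, -0.13, 0.07], [0.0, -0.13, 0.07], [0.0, -0.13, 0.07], [-0.0, -0.12, 0.07]]
[0.61720205 0.01736883 0.21513543]
```

>>> play_rows --rotation '[[-0.14,0,0],[-0.14,0,0],[-0.14,0,0],[-0.14,0,0],[-0.14,0,0],[-0.14,0,0],[-0.14,0,0],[-0.14,0,0]]' --xyz '[[0,-0.13,0.05],[0,-0.13,0.06],[0,-0.13,0.06],[0,-0.13,0.07],[0,-0.13,0.07],[0,-0.13,0.07],[0,-0.13,0.07],[0,-0.12,0.07]]' --claw '[-0.3,-0.3,-0.3,-0.3,-0.3,-0.3,-0.3,-0.3]'

```text
clock: 9.05
eef_pos: [0.6164, 0.0173, 0.2148]
orientation: [2.972, 0.0, 1.701]
contact_force: [-1.1, 0.0, 0.5]
finger_gap: 0.0558
finger_force: 0.3
```

>>> play_rows --rotation '[[0,0,0],[0,0,0],[0,0,0],[0,0,0]]' --xyz '[[0,0,0],[0,0,0],[0,0,0],[0,0,0]]' --claw '[-0.3,-0.3,-0.3,-0.3]'

```text
clock: 9.45
eef_pos: [0.617, 0.0174, 0.2154]
orientation: [2.974, -0.0, 1.701]
contact_force: [-3.6, 0.8, 2.1]
finger_gap: 0.0556
finger_force: 1.4
```

```bash
python3 lid.py; python3 - <<'E'
from arc import *
s=arm.sense(); j=s['joints']; print(j.round(3))
# L4 from geometry
a,b,c=j[1],j[1]+j[2],j[1]+j[2]+j[4]; r=np.hypot(*s['eef_pos'][:2]); z=s['eef_pos'][2]
L4=(r-.5071*np.sin(a)-.5655*np.sin(b)-.0019)/np.sin(c); print('p',np.pi-c,'L4',L4, (z+.0928-.5071*np.cos(a)-.5655*np.cos(b))/(1+np.cos(c)))
for p in (.6,.75,.85):
    P,_=pose(-.06,p); L4_=L4; rr=np.hypot(*P[:2])-L4_*np.sin(p); h=P[2]+L4_*np.cos(p)-(L4_-.0928); d=np.hypot(rr,h)
    print(p,P,'q3',np.pi-np.arccos((.5071**2+.5655**2-d*d)/(2*.5071*.5655)))
seg(.85,.6,8,pf)
E
```

```text
9.45 [0.617  0.0174 0.2154] [ 2.974 -0.     1.701] [-3.58  0.82  2.12] 0.055552076404682356 1.3907461892813444
tcp rel hinge -0.0818 0.1054
scene 0.94 [0.5817 0.0153 0.2407] t 0.84 0.175
scene 0.64 [0.7021 0.0269 0.1095] t -3.011 0.005
side 0.67 [0.5835 0.0117 0.2383] t 0.837 0.173
[-0.027  0.061  1.878  0.03   1.037 -0.17 ]
p 0.16596649542600073 L4 0.3448724339396384 0.37400110992849545
0.6 [0.56649992 0.01180803 0.09127913] q3 2.4009856080054037
0.75 [0.56731063 0.01191402 0.09721228] q3 2.492743292888992
0.85 [0.56735793 0.01192021 0.10120689] q3 2.549648599985116
[[-0.12, 0.0, 0.0], [-0.14, 0.0, -0.0], [-0.14, -0.0, 0.0], [-0.14, -0.0, -0.0], [-0.14, 0.0, 0.0], [-0.14, -0.0, 0.0], [-0.14, 0.0, -0.0], [-0.14, 0.0, 0.0]]
[[0.0, -0.13, 0.08], [0.0, -0.13, 0.08], [0.0, -0.13, 0.08], [-0.0, -0.13, 0.08], [0.0, -0.13, 0.08], [-0.0, -0.13, 0.08], [0.0, -0.12, 0.09], [-0.0, -0.12, 0.09]]
[0.59262045 0.0141712  0.18884835]
```

>>> play_rows --rotation '[[0,0,0],[0,0,0],[0,0,0],[0,0,0],[0,0,0],[0,0,0],[0,0,0]]' --xyz '[[0,0.08,0.03],[0,0.1,0.03],[0,0.1,0.03],[0,0.1,0.03],[0,0.1,0.03],[0,0,0],[0,0,0]]' --claw '[-0.44,-0.58,-0.72,-0.86,-1,-1,-1]'

```text
clock: 10.35
eef_pos: [0.6319, 0.0193, 0.2128]
orientation: [2.973, 0.0, 1.701]
contact_force: [-0.3, -0.1, -0.5]
finger_gap: 0.0855
finger_force: 0.3
```

```bash
python3 lid.py; python3 - <<'E'
from arc import *
import arc
arc.pose.__defaults__=(.021,.085,.013)
pf=lambda t:.166+(.5-.166)*(.85-t)/.85
print(pose(.85,.166)[0])
T=tcp()
for k in range(4): T=seg(.85-.2*k,.65-.2*k,8,pf,T)
E
```

```text
10.35 [0.6319 0.0193 0.2128] [2.973 0.    1.701] [-0.28 -0.13 -0.5 ] 0.08551510495759969 0.27424520580098033
tcp rel hinge -0.0668 0.1028
scene 0.64 [0.5835 0.0158 0.2396] t 0.844 0.173
side 0.75 [0.5838 0.0103 0.2405] t 0.846 0.174
[0.63257357 0.02044632 0.21271025]
[[-0.05, 0.0, -0.0], [-0.07, -0.0, 0.0], [-0.07, -0.0, -0.0], [-0.07, -0.0, 0.0], [-0.07, 0.0, -0.0], [-0.07, 0.0, -0.0], [-0.07, 0.0, -0.0], [-0.07, -0.0, 0.0]]
[[0.0, -0.08, 0.08], [-0.0, -0.11, 0.06], [0.0, -0.11, 0.07], [0.0, -0.11, 0.07], [-0.0, -0.1, 0.07], [0.0, -0.1, 0.07], [0.0, -0.1, 0.07], [-0.0, -0.1, 0.08]]
[0.61141471 0.01663189 0.19139567]
[[-0.07, -0.0, -0.0], [-0.07, 0.0, 0.0], [-0.07, -0.0, -0.0], [-0.07, -0.0, 0.0], [-0.07, 0.0, -0.0], [-0.07, -0.0, -0.0], [-0.07, 0.0, 0.0], [-0.07, -0.0, 0.0]]
[[0.0, -0.1, 0.08], [-0.0, -0.1, 0.08], [0.0, -0.1, 0.08], [0.0, -0.1, 0.08], [-0.0, -0.09, 0.08], [0.0, -0.09, 0.09], [-0.0, -0.09, 0.09], [0.0, -0.09, 0.09]]
[0.59523109 0.01451609 0.16607136]
[[-0.07, -0.0, -0.0], [-0.07, 0.0, -0.0], [-0.07, -0.0, 0.0], [-0.07, 0.0, -0.0], [-0.07, -0.0, 0.0], [-0.07, 0.0, -0.0], [-0.07, 0.0, 0.0], [-0.07, -0.0, -0.0]]
[[0.0, -0.09, 0.09], [0.0, -0.09, 0.09], [0.0, -0.08, 0.09], [-0.0, -0.08, 0.09], [-0.0, -0.08, 0.1], [-0.0, -0.08, 0.1], [0.0, -0.08, 0.1], [-0.0, -0.08, 0.1]]
[0.58485707 0.01315982 0.13788015]
[[-0.07, 0.0, -0.0], [-0.07, 0.0, 0.0], [-0.07, -0.0, -0.0], [-0.07, 0.0, 0.0], [-0.07, 0.0, -0.0], [-0.07, -0.0, -0.0], [-0.07, 0.0, 0.0], [-0.07, 0.0, 0.0]]
[[0.0, -0.07, 0.1], [0.0, -0.07, 0.1], [-0.0, -0.07, 0.1], [0.0, -0.07, 0.1], [0.0, -0.07, 0.11], [-0.0, -0.07, 0.11], [-0.0, -0.06, 0.11], [0.0, -0.06, 0.11]]
[0.58075011 0.01262289 0.10808305]
```

>>> play_rows --rotation '[[-0.05,0,0],[-0.07,0,0],[-0.07,0,0],[-0.07,0,0],[-0.07,0,0],[-0.07,0,0],[-0.07,0,0],[-0.07,0,0]]' --xyz '[[0,-0.08,0.08],[0,-0.11,0.06],[0,-0.11,0.07],[0,-0.11,0.07],[0,-0.1,0.07],[0,-0.1,0.07],[0,-0.1,0.07],[0,-0.1,0.08]]' --claw '[-1,-1,-1,-1,-1,-1,-1,-1]'

```text
clock: 11.35
eef_pos: [0.6112, 0.0166, 0.1911]
orientation: [2.892, -0.0, 1.701]
contact_force: [-1.2, -0.7, 0.1]
finger_gap: 0.0856
finger_force: 0.6
```

>>> play_rows --rotation '[[-0.07,0,0],[-0.07,0,0],[-0.07,0,0],[-0.07,0,0],[-0.07,0,0],[-0.07,0,0],[-0.07,0,0],[-0.07,0,0]]' --xyz '[[0,-0.1,0.08],[0,-0.1,0.08],[0,-0.1,0.08],[0,-0.1,0.08],[0,-0.09,0.08],[0,-0.09,0.09],[0,-0.09,0.09],[0,-0.09,0.09]]' --claw '[-1,-1,-1,-1,-1,-1,-1,-1]'

```text
clock: 12.15
eef_pos: [0.5951, 0.0145, 0.1653]
orientation: [2.808, 0.0, 1.701]
contact_force: [-2.0, -0.9, -1.4]
finger_gap: 0.0853
finger_force: 0.7
```

```bash
python3 lid.py; python3 - <<'E'
from arc import *
import arc
arc.pose.__defaults__=(.021,.085,.013)
pf=lambda t:.166+(.5-.166)*(.85-t)/.85
print(pose(.45,pf(.45))[0],arm.sense()['joints'].round(3))
T=tcp()
for k in range(2): T=seg(.45-.2*k,.25-.2*k,8,pf,T)
T=seg(.05,-.08,6,lambda t:.48,T)
E
```

```text
12.15 [0.5951 0.0145 0.1653] [2.808 0.    1.701] [-1.98 -0.86 -1.36] 0.08529781157398326 0.6874695606529713
tcp rel hinge -0.1039 0.0553
scene 0.96 [0.5446 0.0086 0.18  ] t 0.425 0.17
side 0.94 [0.5412 0.0036 0.1831] t 0.432 0.175
[0.59509636 0.01554665 0.16607136] [-0.052 -0.031  2.096  0.087  0.752 -0.236]
[[-0.01, -0.0, -0.0], [-0.07, -0.0, 0.0], [-0.07, 0.0, 0.0], [-0.07, 0.0, -0.0], [-0.07, -0.0, 0.0], [-0.07, 0.0, -0.0], [-0.07, 0.0, 0.0], [-0.07, -0.0, -0.0]]
[[-0.0, -0.06, 0.07], [0.0, -0.09, 0.09], [0.0, -0.08, 0.09], [-0.0, -0.08, 0.09], [-0.0, -0.08, 0.1], [-0.0, -0.08, 0.1], [0.0, -0.08, 0.1], [-0.0, -0.08, 0.1]]
[0.58484172 0.01327723 0.13788015]
[[-0.07, -0.0, 0.0], [-0.07, 0.0, 0.0], [-0.07, -0.0, -0.0], [-0.07, 0.0, 0.0], [-0.07, 0.0, -0.0], [-0.07, -0.0, -0.0], [-0.07, 0.0, 0.0], [-0.07, 0.0, 0.0]]
[[-0.0, -0.07, 0.1], [0.0, -0.07, 0.1], [-0.0, -0.07, 0.1], [0.0, -0.07, 0.1], [0.0, -0.07, 0.11], [-0.0, -0.07, 0.11], [-0.0, -0.06, 0.11], [0.0, -0.06, 0.11]]
[0.58073476 0.0127403  0.10808305]
[[0.0, 0.0, 0.0], [0.0, 0.0, 0.0], [0.0, 0.0, 0.0], [0.0, 0.0, 0.0], [0.0, 0.0, 0.0], [0.0, 0.0, 0.0]]
[[-0.0, -0.06, 0.11], [-0.0, -0.06, 0.11], [-0.0, -0.06, 0.11], [0.0, -0.05, 0.11], [0.0, -0.05, 0.11], [-0.0, -0.05, 0.11]]
[0.5810634  0.01278326 0.08572246]
```

>>> play_rows --rotation '[[-0.03,0,0],[-0.07,0,0],[-0.07,0,0],[-0.07,0,0],[-0.07,0,0],[-0.07,0,0],[-0.07,0,0],[-0.07,0,0]]' --xyz '[[0,-0.06,0.07],[0,-0.09,0.09],[0,-0.08,0.09],[0,-0.08,0.09],[0,-0.08,0.1],[0,-0.08,0.1],[0,-0.08,0.1],[0,-0.08,0.1]]' --claw '[-1,-1,-1,-1,-1,-1,-1,-1]'

```text
clock: 13.15
eef_pos: [0.5851, 0.0133, 0.1375]
orientation: [2.731, -0.0, 1.701]
contact_force: [-4.0, 0.3, 0.3]
finger_gap: 0.0855
finger_force: 2.1
```

```bash
python3 lid.py; python3 - <<'E'
from arc import *
f,C=shot('side'); cv2.imwrite('pics/side3.png',cv2.resize(f['frame'][80:260,260:500,::-1],None,fx=3,fy=3))
E
```

```text
13.15 [0.5851 0.0133 0.1375] [ 2.731 -0.     1.701] [-3.97  0.33  0.34] 0.08553887680531971 2.1315478160977364
tcp rel hinge -0.114 0.0275
scene 0.93 [0.5346 0.0069 0.149 ] t 0.232 0.169
side 0.71 [0.5343 0.0068 0.1488] t 0.231 0.17
```

View pics/side3.png

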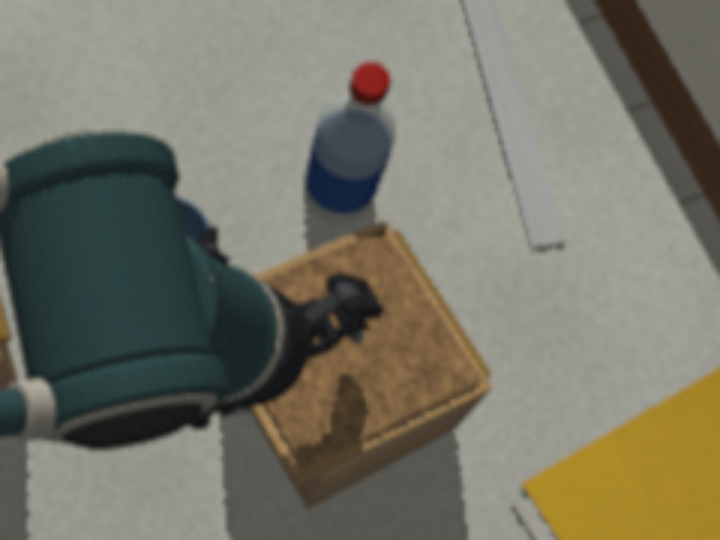

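>>> play_rows --rotation '[[-0.07,0,0],[-0.07,0,0],[-0.07,0,0],[-0.07,0,0],[-0.07,0,0],[-0.07,0,0],[-0.07,0,0],[-0.07,0,0]]' --xyz '[[0,-0.07,0.1],[0,-0.07,0.1],[0,-0.07,0.1],[0,-0.07,0.1],[0,-0.07,0.11],[0,-0.07,0.11],[0,-0.06,0.11],[0,-0.06,0.11]]' --claw '[-1,-1,-1,-1,-1,-1,-1,-1]'

```text
clock: 14.2
eef_pos: [0.5814, 0.0129, 0.1078]
orientation: [2.648, -0.0, 1.701]
contact_force: [-5.8, 0.4, -1.1]
finger_gap: 0.0851
finger_force: 2.7
```

```bash
python3 lid.py; python3 -c "
from h import *
print(arm.sense()['joints'].round(3))"
```

```text
14.2 [0.5814 0.0129 0.1078] [ 2.648 -0.     1.701] [-5.76  0.35 -1.13] 0.08514184600364914 2.711278460919857
tcp rel hinge -0.1177 -0.0022
scene 0.59 [0.5307 0.008  0.1137] t 0.022 0.169
side 0.8 [0.531  0.0057 0.1159] t 0.035 0.169
[-0.08  -0.055  2.287  0.237  0.437 -0.401]
```

>>> play_rows --rotation '[[0,0,0],[0,0,0],[0,0,0],[0,0,0],[0,0,0],[0,0,0],[0,0,0],[0,0,0]]' --xyz '[[0,-0.05,0.08],[0,-0.05,0.08],[0,-0.05,0.08],[0,-0.05,0.08],[0,-0.06,0.08],[0,-0.06,0.08],[0,-0.06,0.06],[0,0,0]]' --claw '[-1,-1,-1,-1,-1,-1,-1,-1]'

```text
clock: 15.2
eef_pos: [0.581, 0.0124, 0.0898]
orientation: [2.644, 0.0, 1.7]
contact_force: [0.9, -0.0, 3.3]
finger_gap: 0.0854
finger_force: 1.2
```

```bash
python3 lid.py
```

```text
15.2 [0.581  0.0124 0.0898] [2.644 0.    1.7  ] [ 0.86 -0.04  3.28] 0.08537354456051036 1.1700395509251393
tcp rel hinge -0.1181 -0.0202
scene 0.67 [0.5282 0.0109 0.1068] t -0.019 0.171
side 0.65 [0.5269 0.003  0.112 ] t 0.012 0.173
```

The rear finger tip just grazes the cork, so the lid is shut. The front finger should be about 6 mm clear of the edge. I withdraw along the finger axis.

>>> play_rows --rotation '[[0,0,0],[0,0,0],[0,0,0],[0,0,0],[0,0,0],[0,0,0],[0,0,0],[0,0,0]]' --xyz '[[0,0,-0.2],[0,0,-0.4],[0,0,-0.6],[0,0,-0.6],[0,0,-0.6],[0,0,-0.6],[0,0,-0.6],[0,0,0]]' --claw '[-1,-1,-1,-1,-1,-1,-1,-1]'

```text
clock: 16.2
eef_pos: [0.5293, 0.0055, 0.1869]
orientation: [2.642, 0.001, 1.7]
contact_force: [-0.6, 0.4, 0.4]
finger_gap: 0.0854
finger_force: 0.0
```

```bash
python3 lid.py
```

```text
16.2 [0.5293 0.0055 0.1869] [2.642e+00 1.000e-03 1.700e+00] [-0.56  0.39  0.44] 0.08537450127838049 0.0
tcp rel hinge -0.1703 0.0769
scene 0.74 [0.5266 0.0064 0.1106] t 0.003 0.173
side 0.85 [0.5292 0.0024 0.1095] t -0.003 0.171
```

Next I rise further for clearance, then check with a picture.

>>> play_rows --rotation '[[0.3,0,0],[0.3,0,0],[0.3,0,0],[0.3,0,0],[0.3,0,0],[0,0,0],[0,0,0]]' --xyz '[[0,0,-0.7],[0,0,-0.7],[0,0,-0.7],[0,0,-0.7],[0,0,-0.7],[0,0,0],[0,0,0]]' --claw '[-1,-1,-1,-1,-1,-1,-1]'

```text
clock: 17.1
eef_pos: [0.4882, 0.0006, 0.2792]
orientation: [2.872, -0.0, 1.701]
contact_force: [1.5, 0.0, -0.2]
finger_gap: 0.0851
finger_force: 0.0
```

```bash
python3 lid.py; python3 - <<'E'
from h import *
f,C=shot('scene','end.png')
for q in ['glue_bottle','water_bottle','glue_bowl']:
    for d in pinpoint('scene',q): print(q,round(d['p'],2),w(C,d['position']))
E
```

```text
17.1 [0.4882 0.0006 0.2792] [ 2.872 -0.     1.701] [ 1.49  0.04 -0.24] 0.08514486055312241 0.0
tcp rel hinge -0.2117 0.1692
scene 0.85 [0.53   0.0087 0.1126] t 0.015 0.169
side 0.92 [0.5287 0.0042 0.1111] t 0.006 0.171
glue_bottle 0.95 [ 0.6215 -0.146   0.001 ]
water_bottle 0.68 [0.7019 0.1834 0.001 ]
glue_bowl 0.95 [0.5407 0.1775 0.0018]
```

View pics/end.png

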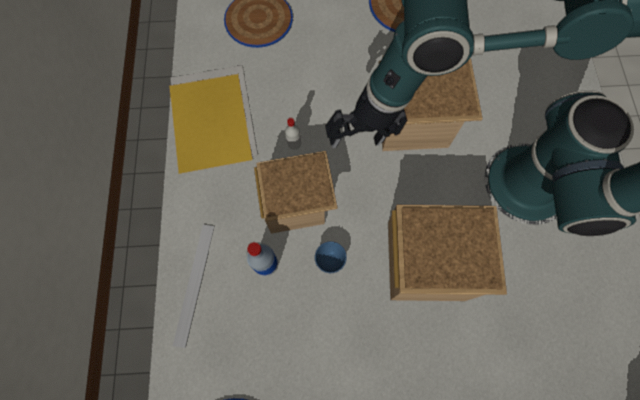

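The lid is flat shut (scene (295,185)), the hand is clear, and the bottles and bowl have not moved, so I hand in.

```bash
python3 -c "
from cell import arm
print(arm.job_done())"
```

```text
the job is handed in; nothing more can be done
None
```

The job is handed in at about 17 s: the lid was nudged from behind, caught on the front finger at about 1.09 rad, held at 0.84 rad, and lowered shut; the last picture shows the bottles and bowl unmoved and the hand clear; no verdict was returned.

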